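Clamp the leg model's pipe in its cradle

TASK

Clamp the pipe of the leg model down in its cradle; nothing needs to be grasped or picked up. With a finger, push the steel strap across the pipe by its blue tab until it is fully home against the stud under the red lever, and then push the red cam lever all the way down flat. Do not lower the lever before the strap is home, do not lift or shift the leg model, and leave the other things on the bench where they stand.

Things in the scene. Friction and masses are not known exactly. Their poses are not given: they have to be found in the camera images.
- clamp: Clamp fixture fixed to the bench: dark steel plate 240 x 270 x 12 mm, two white V-blocks, two brass posts. Origin: centre of the plate's underside, at bench height. z up; x along the pipe from leg model to the pipe's bare end (away from the robot, give or take 0.5 rad); y from lever post to strap post. Pipe axis at y = 0, z = 60 mm; lever stud (9 mm thick) at x = 0, y = -75 mm.
- strap_pivot (a point): On the strap's vertical pivot axis, at the strap's underside: x = 0, y = +65, z = 74 mm in the clamp's frame. The strap is a flat steel bar 30 mm wide and 10 mm thick (top 84 mm above the bench, underside 1.5 mm over the pipe), reaching 163 mm from the pivot.
- strap (a joint): Angle of the strap about its vertical pivot, rad. 0 = home: pointing along the clamp's -y across the pipe, stud in its side slot, hard stop. Grows anticlockwise from above as it swings open; at 1.57 it points along the clamp's +x; stop at 2.0. Starts between 0.9 and 1.8. Stays where left; about 2 N at the tab moves it.
- strap_tab (a point): Centre of the top edge of the blue upright tab on the strap, 80 mm from the strap pivot along the bar's middle line and 124 mm above the bench. The tab is a plate 30 mm long along the bar, 6 mm thick across it, standing 40 mm above the bar. To close, push its face on the side the strap opens towards (at home: the clamp's +x side), across the bar.
- lever_hinge (a point): Middle of the cam lever's level hinge axis, which is parallel to the clamp's x: x = 0, y = -75, z = 98 mm in the clamp's frame. The round steel hub here has a radius of 12 mm and is 26 mm wide.
- lever (a joint): Angle of the red cam lever about its level hinge, rad. 0 = upright; grows as it is pushed over outward (to the clamp's -y, away from the strap pivot); 1.57 = flat, pointing along -y, hard stop. Starts standing, between 0.15 and 0.4. Stays where left; 3 to 4 N near its end moves it.
- lever_tip (a point): Middle of the free end of the cam lever, 75 mm from its hinge. The red grip is a bar 18 mm wide (along the clamp's x) and 10 mm thick, and covers the last 50 mm.
- leg_model: White leg model (rigid foam, 158 mm long, up to 90 mm thick) on a steel pipe of 25 mm diameter, 360 mm long, lying loose in the V-blocks; about 1 kg. Origin on the pipe axis under the closed strap, 60 mm above the bench; x along the pipe to its bare end at +160 mm; the model spans -103 to -261 mm. Leave it lying.
- adapter: Loose bystander, to be left alone: round steel adapter, 32 mm diameter, 32 mm high, standing on the clamp's plate. Origin: centre of its underside.
- collar: Loose bystander, to be left alone: aluminium collar, 38 mm diameter, 14 mm high, lying on the clamp's plate. Origin: centre of its underside.
- bowl: Loose bystander, to be left alone: green plastic bowl, 120 mm wide, 55 mm high. Origin: centre of its underside.
- jar: Loose bystander, to be left alone: white jar with a red cap, 66 mm diameter, 85 mm high. Origin: centre of its underside.
- tape: Loose bystander, to be left alone: yellow ring, 90 mm diameter, 25 mm high. Origin: centre of its underside.
- screwdriver: Loose bystander, to be left alone: screwdriver lying on the bench. Origin: underside of the tool.
- cup: Loose bystander, to be left alone: orange cup, 72 mm diameter, 90 mm high. Origin: centre of its underside.

How it is judged:
On the way, in this order (a step that is already met when the one before it is completed fails the run):
1. the strap is home across the pipe while the lever still stands (value of joint strap below 0.06 rad and value of joint lever below 0.7 rad), for 0.2 s.
2. the lever is pushed fully down with the strap home (value of joint strap below 0.06 rad and value of joint lever above 1.42 rad), for 0.2 s.
At the end, for the whole second after the job is handed in: The strap is within 0.06 rad of home, the lever within 0.15 rad of flat, the leg model at rest within 12 mm of where it lay, and each bystander within 30 mm of where it stood (all of step 2 and linear speed of leg_model below 0.02 m/s and distance of leg_model from where it was at the start of the episode below 0.012 m and distance of each of adapter, collar, bowl, jar, tape, screwdriver, cup from where it was at the start of the episode below 0.03 m); the robot touches nothing.
It fails at once if the lever is lowered while the strap is not home (value of joint lever above 0.8 rad and value of joint strap above 0.12 rad).
It fails at once if the leg model is lifted or shifted by more than 15 mm (distance of leg_model from where it was at the start of the episode above 0.015 m).
It fails at once if a bystander is moved by more than 30 mm (distance of any of adapter, collar, bowl, jar, tape, screwdriver, cup from where it was at the start of the episode above 0.03 m).
It also fails if it takes over 48 s, if anything falls off the work surface, if the arm or the gripper's body presses on something with over 40 N, if the wrist force passes 120 N, or if a joint passes its speed limit or range.

ROBOT

A 6-joint arm with a two-finger parallel gripper is mounted at the origin on the work surface. World frame = base frame: x ahead of the robot, y to its left, z up, the work surface at z = 0. Lengths are in m, angles in rad, forces in N, time in s.
With the tool pointing down it reaches from about 0.375 to 0.9 m from the base axis. Payload 3.1 kg.
Tool frame: the origin (TCP) lies midway between the tips of the shut fingers; the grasp point (between the pads) lies 19 mm behind it; x points along the fingers, y is the direction in which the jaws open and shut, and the axes are right-handed (so a half turn about x gives the same grasp; the last joint's range is limited). The gripper opens to 87 mm and grips with 3 to 60 N. Pads are 19 mm wide; open, the fingers measure 117 mm over their backs; the gripper's body (75 mm by 190 mm) begins 51 mm behind the grasp point.
Start: joints at [-1.284, 0.527, 1.433, -0, 1.181, -0.178], TCP at [0.28, -0.559, 0.223] pointing down, gripper open.
Joint ranges: [-3.08, 3.08], [-0.75, 2.2], [0.22, 2.44], [-1.43, 4.57], [0, 2.65], [-2.85, 2.85]. Speed limits (rad/s): [2.79, 2.79, 3.14, 3.14, 3.14, 3.14].

INTERFACE

Orientations are given as a unit quaternion [x, y, z, w].
In Python, from rig import get_obs, imaging, robot gives the robot as it stands.
- The arm moves only by the shell command python3 -m inch 'ROWS' [FORCE]. ROWS is JSON, a list of rows, each a list of 3 entries, a list of its own where there are three numbers: the finger opening in mm, from 0 to 87, then the shift along the tool's x, y, z in mm, then the turn, a rotation vector about the tool's x, y, z in degrees. In form: [[grip, [dx, dy, dz], [wx, wy, wz]], ...]. A call has 1 to 12 rows; each row shifts and turns the pose as measured when the row begins, along the tool's axes as they then stand; what a row does not reach is not made up. A row lasts 1/8 s, in which the tool goes at most 62.5 mm and 10.7 degrees, less where a joint would pass 70% of its speed; a pose out of reach is approached as far as the arm can. A call with a gripper value outside its range is refused whole. The fingers move at their own pace and stop on an object; FORCE is the grip in N (left out, the last holds). Time passes only in rows, so rows that do not move let the fingers close. It gives the time, the measured TCP pose, the force and the opening at its end, in the units of the state.
- get_obs(): the state, without advancing time (a new reading comes with each control period).
- imaging.camera(name): name is "scene" or "side" or "wrist"; returns the picture (480x640x3 uint8, red, green, blue); there is no depth.
- imaging.camera_params(name): a dict with "camera_matrix" (3x3 intrinsics, pixels), "k1" (the pictures are not rectified: a ray, as slopes to the right and down, at radius r is drawn at 1 + k1 r^2 times it, then the intrinsics apply), "xyz" and "rotation" of the camera in the world. Camera axes: x right, y down, z forward; pixel columns grow to the right and rows downward; lengths in m; the calibration is good to about 2 mm. A picture is of the moment at which its call begins: read the wrist's pose just before it. camera_params takes no time and is no camera call; for the wrist camera it gives the pose at the moment of the call.
- robot.hand_in(): hands the job in, once; it reports no verdict.
Trained networks look in the newest picture that a camera, given by its name, has taken for a name from the list of things; names that differ only in an ending like _2 or _b are one class to them, and where a whole thing is asked for, a point or a joint stands for the part that bears it (a point fixed in the world has none). Each returns a list of dicts, best first, with "confidence" (0 to 1); they miss things now and then, are a little off and sometimes report something else, mostly with a low value. They report only what shows in the picture. A call takes as long as a camera call.
- imaging.cut_out(camera, target): "pixels" (480x640 bool, what is visible of it) and "box" ([centre column, centre row, width, height] in pixels, round what is visible of it).
- imaging.tip_of(camera, target): "pixel" ([column, row] in pixels: a listed point, or the origin of a listed thing).
The state is a dict: "time": time; "q": joint angles; "joint_velocities": joint speeds; "joint_torque": joint torques, N m; "position": TCP position; "tool_rot": TCP orientation; "ft_force": force on the tool from outside, world axes, zero at the start; "moment": the same for the moment, N m; "grip_width": finger opening in m.
Only numpy, scipy, OpenCV 4.12 (cv2) and the standard library are available. Lean on these libraries where they do the work, as an engineer would, in place of code of your own. Each camera call takes 0.05 s, during which the arm holds its last target. There are 200 camera calls.

## Working session

There is one attempt and no reset: what is moved stays moved. The work goes in short steps, Python scripts to look and compute and a shell command to move; the robot and the scene stay as the last step left them, time stands still between calls to the robot, and variables do not carry over. Pictures are saved under pics/ and viewed, about 8 in all and at most 12, crops included, and the job is handed in when it is done.

```bash
mkdir -p pics; ls; cat > h.py <<'E'
import numpy as np, cv2
from rig import get_obs, imaging, robot
from scipy.spatial.transform import Rotation as R
def rot(p):
    r=np.array(p["rotation"],float)
    return r if r.shape==(3,3) else R.from_quat(r).as_matrix()
def ray(p,px):
    K=np.array(p["camera_matrix"]); d=np.array([(px[0]-K[0,2])/K[0,0],(px[1]-K[1,2])/K[1,1]])
    u=d.copy()
    for _ in range(20): u=d/(1+p["k1"]*(u@u))
    return np.array(p["xyz"]),rot(p)@np.array([u[0],u[1],1])
def at_z(p,px,z):
    o,d=ray(p,px); return o+d*(z-o[2])/d[2]
def proj(p,X):
    K=np.array(p["camera_matrix"]); c=rot(p).T@(np.array(X)-p["xyz"]); u=c[:2]/c[2]
    u=u*(1+p["k1"]*(u@u)); return np.array([K[0,0]*u[0]+K[0,2],K[1,1]*u[1]+K[1,2]])
E
python3 - <<'E'
from h import *
for c in ["scene","side"]:
    im=imaging.camera(c); cv2.imwrite(f"pics/{c}0.png",im[:,:,::-1]); p=imaging.camera_params(c)
    print(c,p["xyz"],np.round(rot(p),2).tolist(),p["k1"])
    for t,z in [("clamp",0),("strap_pivot",.074),("strap_tab",.124),("lever_hinge",.098),("lever_tip",.17),("leg_model",.06),("adapter",.012),("collar",.012),("jar",0),("cup",0),("bowl",0),("tape",0),("screwdriver",0)]:
        for r in imaging.tip_of(c,t)[:2]: print(t,round(r["confidence"],2),np.round(r["pixel"],1),np.round(at_z(p,r["pixel"],z),3))
o=get_obs();print(o["time"],o["position"],o["tool_rot"],np.round(R.from_quat(o["tool_rot"]).as_matrix(),3).tolist())
E
```

```text
pics
scene [ 1.13943865 -0.46245776  0.66442004] [[0.59, 0.47, -0.66], [0.81, -0.33, 0.49], [0.02, -0.82, -0.57]] -0.10755555384944829
clamp 0.97 [349.1 268.8] [0.51  0.103 0.   ]
strap_pivot 0.82 [379.  237.7] [0.528 0.176 0.074]
strap_tab 0.82 [394.6 243. ] [0.614 0.136 0.124]
lever_hinge 0.71 [319.1 236.6] [0.471 0.039 0.098]
lever_tip 0.51 [306.8 209.9] [0.456 0.015 0.17 ]
leg_model 0.85 [351.6 244.9] [0.499 0.116 0.06 ]
adapter 0.55 [321.6 288.6] [ 0.541 -0.004  0.012]
jar 0.72 [415.9 221.9] [0.452 0.398 0.   ]
jar 0.71 [350.6 247.5] [0.443 0.163 0.   ]
cup 0.64 [158.7 392.1] [ 0.593 -0.405  0.   ]
bowl 0.89 [467.5 237.5] [0.59  0.459 0.   ]
bowl 0.72 [160.6 393.8] [ 0.598 -0.403  0.   ]
tape 0.65 [114.6 319.4] [ 0.36 -0.42  0.  ]
tape 0.45 [320.7 234.1] [0.348 0.136 0.   ]
screwdriver 0.98 [132.  354.1] [ 0.477 -0.418  0.   ]
side [0.23641254 1.01262884 0.80660544] [[-0.96, -0.17, 0.22], [-0.27, 0.53, -0.8], [0.02, -0.83, -0.56]] 0.021966199046917843
clamp 0.68 [309.6 311.1] [0.507 0.108 0.   ]
clamp 0.28 [308.1 289.1] [0.532 0.036 0.   ]
strap_pivot 0.62 [287.7 296.9] [0.537 0.162 0.074]
strap_tab 0.75 [258.7 260.8] [0.612 0.127 0.124]
strap_tab 0.62 [290.6 423.5] [0.418 0.496 0.124]
lever_hinge 0.76 [335.5 260.5] [0.47  0.042 0.098]
lever_hinge 0.24 [415.5 203.2] [ 0.341 -0.26   0.098]
leg_model 0.68 [308.6 291.7] [0.507 0.116 0.06 ]
adapter 0.52 [309.2 274.1] [ 0.542 -0.004  0.012]
collar 0.77 [293.7 339.5] [0.508 0.214 0.012]
jar 0.68 [372.3 198.7] [ 0.479 -0.424  0.   ]
jar 0.65 [287.6 426.1] [0.454 0.408 0.   ]
cup 0.71 [326.4 193.5] [ 0.615 -0.412  0.   ]
cup 0.2 [335.1 260.5] [ 0.503 -0.092  0.   ]
tape 0.84 [413.7 203. ] [ 0.361 -0.436  0.   ]
screwdriver 0.53 [372.  197.8] [ 0.481 -0.429  0.   ]
screwdriver 0.41 [286.2 294.5] [0.574 0.069 0.   ]
1.4 [ 0.28016122 -0.55866111  0.22252892] [ 0.6881042   0.16285298 -0.68809737  0.16282975] [[0.0, 0.448, -0.894], [0.0, -0.894, -0.448], [-1.0, -0.0, -0.0]]
```

```bash
python3 -c "
import cv2
a=cv2.imread('pics/scene0.png')[150:350,200:500];b=cv2.imread('pics/side0.png')[180:380,170:470]
cv2.imwrite('pics/a.png',cv2.resize(cv2.vconcat([a,b]),None,fx=1.5,fy=1.5,interpolation=cv2.INTER_CUBIC))
cv2.imwrite('pics/a.png',cv2.resize(a,None,fx=2.6,fy=2.6,interpolation=cv2.INTER_CUBIC))
"
```

```text
(no output)
```

View pics/a.png

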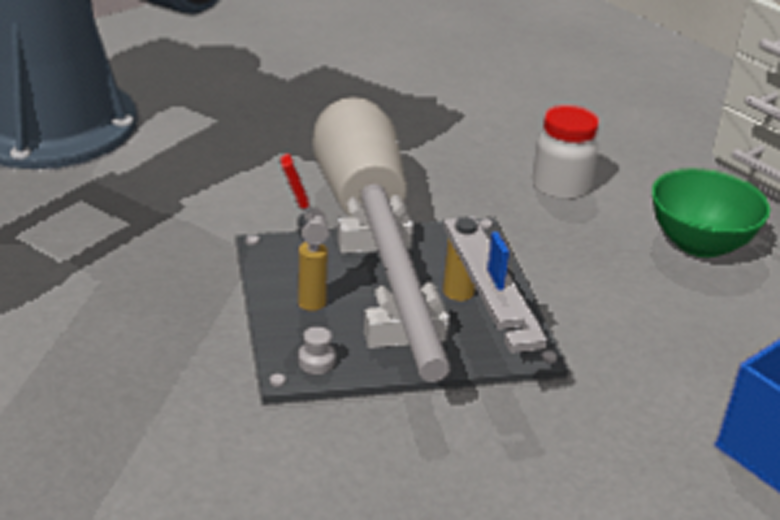

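View pics/side0.png

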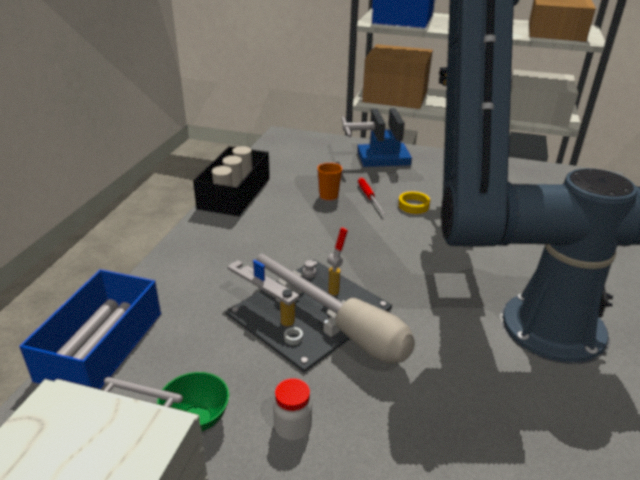

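The strap stands at about 1.6 rad and points away from the robot. The lever is tilted slightly outward, the adapter is near the lever post and the collar is near the strap post. I'll move over with the fingers shut.

```bash
python3 -m inch '[[0,[0,-38,-48],[0,0,0]],[0,[0,-38,-48],[0,0,0]],[0,[0,-38,-48],[0,0,0]],[0,[0,-38,-48],[0,0,0]],[0,[0,-38,-48],[0,0,0]],[0,[0,-38,-48],[0,0,0]],[0,[0,-38,-48],[0,0,0]],[0,[0,-38,-48],[0,0,0]],[0,[0,-38,-48],[0,0,0]],[0,[0,-38,-48],[0,0,0]],[0,[0,-38,-48],[0,0,0]],[0,[0,-38,-48],[0,0,0]]]'
python3 -m inch '[[0,[0,0,0],[-10.5,0,0]],[0,[0,0,0],[-10.5,0,0]],[0,[0,0,0],[-10.5,0,0]],[0,[0,0,0],[-10.5,0,0]],[0,[0,0,0],[-10.5,0,0]],[0,[0,0,0],[-10.5,0,0]],[0,[0,0,0],[-10.5,0,0]],[0,[0,0,0],[-10.5,0,0]],[0,[0,0,0],[-10.5,0,0]],[0,[0,0,0],[-10.5,0,0]],[0,[0,0,0],[-10.5,0,0]],[0,[0,0,0],[-10.5,0,0]]]'
cat > look.py <<'E'
import sys
from h import *
o=get_obs(); M=R.from_quat(o["tool_rot"]).as_matrix()
print("t",round(o["time"],2),"tcp",np.round(o["position"],4),"M",np.round(M,2).tolist(),"q",np.round(o["q"],2),"F",np.round(o["ft_force"],1),o["grip_width"])
pts={}
for c in sys.argv[2:]:
    p=imaging.camera_params(c); im=imaging.camera(c); cv2.imwrite(f"pics/{sys.argv[1]}_{c}.png",im[:,:,::-1])
    for t,z in [("strap_pivot",.074),("strap_tab",.124),("lever_hinge",.098),("lever_tip",.17),("leg_model",.06),("clamp",0)]:
        for r in imaging.tip_of(c,t)[:1]:
            X=at_z(p,r["pixel"],z); print(c,t,round(r["confidence"],2),np.round(r["pixel"]),np.round(X,4)); pts.setdefault(t,[]).append((p,r["pixel"]))
for t,l in pts.items():
    if len(l)>1:
        A=np.zeros((3,3));b=np.zeros(3)
        for p,px in l:
            o_,d=ray(p,px);d/=np.linalg.norm(d);P=np.eye(3)-np.outer(d,d);A+=P;b+=P@o_
        print("tri",t,np.round(np.linalg.solve(A,b),4))
E
python3 look.py b wrist side scene
```

```text
time: 2.9
position: [0.602, 0.1139, 0.2225]
tool_rot: [0.692, 0.155, -0.686, 0.163]
ft_force: [1.8, 0.5, -0.6]
grip_width: 0.0004
time: 4.4
position: [0.6037, 0.1209, 0.2222]
tool_rot: [0.151, 0.685, -0.155, 0.695]
ft_force: [0.1, 0.3, 0.2]
grip_width: 0.0007
t 4.4 tcp [0.6037 0.1209 0.2222] M [[0.01, 0.42, 0.91], [-0.01, 0.91, -0.42], [-1.0, -0.0, 0.02]] q [ 0.02  0.51  1.47 -0.01  1.15 -1.11] F [0.1 0.3 0.2] 0.0006852808570025024
wrist strap_pivot 0.94 [331. 127.] [0.5353 0.1632 0.074 ]
wrist strap_tab 0.96 [338. 239.] [0.6096 0.133  0.124 ]
wrist lever_hinge 0.59 [148. 114.] [0.4693 0.0426 0.098 ]
wrist lever_tip 0.8 [ 48. 106.] [0.4576 0.0206 0.17  ]
wrist leg_model 0.94 [253. 122.] [0.5037 0.1061 0.06  ]
wrist clamp 0.91 [264. 123.] [0.5036 0.1073 0.    ]
side strap_pivot 0.61 [287. 296.] [0.5404 0.1591 0.074 ]
side strap_tab 0.81 [258. 261.] [0.6129 0.1274 0.124 ]
side lever_hinge 0.93 [337. 260.] [0.4676 0.0405 0.098 ]
side lever_tip 0.62 [346. 226.] [0.4582 0.0111 0.17  ]
side leg_model 0.68 [307. 288.] [0.5139 0.1038 0.06  ]
side clamp 0.67 [310. 307.] [0.5097 0.096  0.    ]
scene strap_pivot 0.91 [379. 239.] [0.5333 0.1705 0.074 ]
scene strap_tab 0.75 [394. 243.] [0.6138 0.1343 0.124 ]
scene lever_hinge 0.7 [321. 235.] [0.4693 0.046  0.098 ]
scene lever_tip 0.72 [349. 269.] [ 0.6711 -0.0412  0.17  ]
scene leg_model 0.67 [349. 247.] [0.502  0.1058 0.06  ]
scene clamp 0.58 [349. 265.] [0.4987 0.1117 0.    ]
tri strap_pivot [0.5374 0.1643 0.0788]
tri strap_tab [0.6116 0.1328 0.1253]
tri lever_hinge [0.469  0.0438 0.0994]
tri lever_tip [0.4971 0.0105 0.1235]
tri leg_model [0.5073 0.1056 0.0631]
tri clamp [0.5055 0.1066 0.008 ]
```

```bash
python3 -m inch '[[0,[0,53,2],[0,0,0]],[0,[58,0,0],[0,0,0]],[0,[58,0,0],[0,0,0]],[0,[0,0,0],[0,0,0]]]'; python3 look.py c wrist
```

```text
time: 5.95
position: [0.6332, 0.1683, 0.1056]
tool_rot: [0.154, 0.683, -0.156, 0.697]
ft_force: [-0.0, 0.0, 0.1]
grip_width: 0.0006
t 5.95 tcp [0.6332 0.1683 0.1056] M [[0.02, 0.43, 0.9], [-0.01, 0.9, -0.43], [-1.0, 0.0, 0.02]] q [ 0.09  0.7   1.46 -0.01  0.96 -1.03] F [-0.   0.   0.1] 0.0006451301880317038
wrist strap_pivot 0.66 [226. 105.] [0.5343 0.1636 0.074 ]
wrist leg_model 0.95 [111. 103.] [0.5038 0.1058 0.06  ]
wrist clamp 0.74 [161. 112.] [0.5061 0.1076 0.    ]
```

View pics/c_wrist.png

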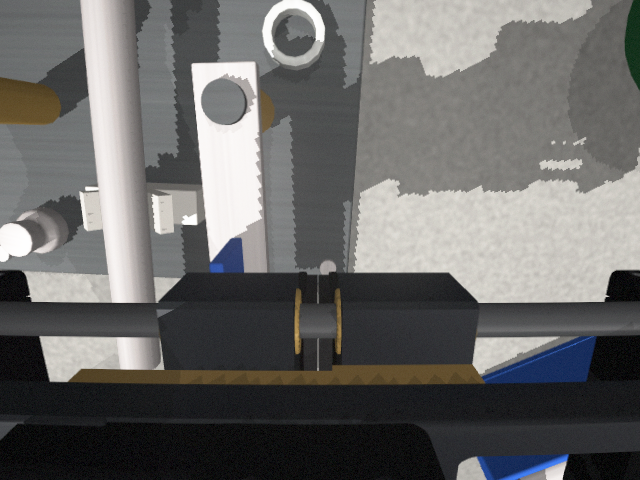

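```bash
python3 -m inch '[[0,[0,-18,-6],[0,0,0]],[0,[0,-6,0],[0,0,0]],[0,[0,0,0],[0,0,0]]]'; python3 -m inch '[[0,[0,-6,0],[0,0,0]],[0,[0,0,0],[0,0,0]]]';python3 -m inch '[[0,[0,-6,0],[0,0,0]],[0,[0,0,0],[0,0,0]]]'; python3 look.py d side wrist
```

```text
time: 6.68
position: [0.6248, 0.1493, 0.1168]
tool_rot: [0.157, 0.675, -0.154, 0.705]
ft_force: [0.1, -0.4, -0.7]
grip_width: 0.0007
time: 6.92
position: [0.6231, 0.1439, 0.1174]
tool_rot: [0.157, 0.674, -0.154, 0.705]
ft_force: [0.2, 0.2, 0.4]
grip_width: 0.0005
time: 7.18
position: [0.621, 0.1386, 0.1173]
tool_rot: [0.157, 0.674, -0.153, 0.706]
ft_force: [0.2, -0.1, -0.3]
grip_width: 0.0004
t 7.17 tcp [0.621  0.1386 0.1173] M [[0.05, 0.43, 0.9], [-0.0, 0.9, -0.43], [-1.0, 0.01, 0.04]] q [ 0.05  0.65  1.53 -0.01  0.91 -1.07] F [ 0.2 -0.1 -0.3] 0.00036257648746001054
side strap_pivot 0.81 [289. 295.] [0.5365 0.1562 0.074 ]
side strap_tab 0.95 [257. 259.] [0.6171 0.1217 0.124 ]
side lever_hinge 0.62 [336. 258.] [0.4695 0.0341 0.098 ]
side lever_tip 0.97 [342. 223.] [0.4693 0.0028 0.17  ]
side leg_model 0.72 [309. 291.] [0.5064 0.1142 0.06  ]
side clamp 0.72 [309. 310.] [0.5095 0.1033 0.    ]
wrist strap_pivot 0.96 [292. 101.] [0.5348 0.1648 0.074 ]
wrist leg_model 0.71 [174.  95.] [0.5026 0.1073 0.06  ]
wrist clamp 0.7 [207. 103.] [0.5044 0.1082 0.    ]
tri strap_pivot [0.5345 0.1645 0.0808]
tri leg_model [0.505  0.1087 0.0578]
tri clamp [0.5064 0.1102 0.0068]
```

```bash
python3 -m inch '[[0,[12,0,0],[0,2.5,0]],[0,[0,0,0],[0,0,0]]]'; python3 look.py e; python3 -m inch '[[0,[0,-4,0],[0,0,0]],[0,[0,0,0],[0,0,0]]]'; python3 look.py e scene
```

```text
time: 8.12
position: [0.6218, 0.1389, 0.1045]
tool_rot: [0.161, 0.69, -0.15, 0.69]
ft_force: [-0.4, -0.5, 0.5]
grip_width: 0.0007
t 8.12 tcp [0.6218 0.1389 0.1045] M [[0.0, 0.43, 0.9], [0.02, 0.9, -0.43], [-1.0, 0.02, -0.0]] q [ 0.04  0.68  1.5   0.02  0.95 -1.1 ] F [-0.4 -0.5  0.5] 0.0006988003489075704
time: 8.38
position: [0.6205, 0.1354, 0.1043]
tool_rot: [0.161, 0.69, -0.149, 0.69]
ft_force: [0.0, -0.1, 0.2]
grip_width: 0.0004
t 8.38 tcp [0.6205 0.1354 0.1043] M [[0.0, 0.43, 0.9], [0.02, 0.9, -0.43], [-1.0, 0.02, -0.0]] q [ 0.03  0.68  1.51  0.02  0.95 -1.11] F [ 0.  -0.1  0.2] 0.00040842701236232985
scene strap_pivot 0.7 [378. 236.] [0.5226 0.179  0.074 ]
scene strap_tab 0.61 [390. 241.] [0.6041 0.1329 0.124 ]
scene lever_hinge 0.73 [321. 236.] [0.4715 0.0435 0.098 ]
scene lever_tip 0.54 [308. 209.] [0.4539 0.0207 0.17  ]
scene leg_model 0.72 [351. 247.] [0.5031 0.1095 0.06  ]
scene clamp 0.56 [350. 269.] [0.5111 0.1065 0.    ]
```

```bash
python3 -c "
import cv2
a=cv2.imread('pics/e_scene.png')[130:330,260:500]
cv2.imwrite('pics/e2.png',cv2.resize(a,None,fx=3,fy=3,interpolation=cv2.INTER_CUBIC))"
```

```text
(no output)
```

View pics/e2.png

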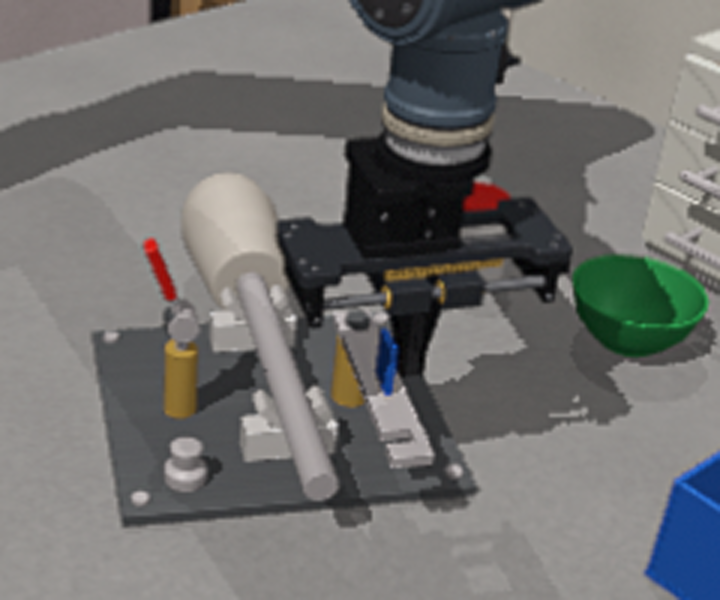

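```bash
python3 -m inch '[[0,[0,-14,-1],[10,0,0]],[0,[0,-14,-1],[10,0,0]],[0,[0,-14,-1],[10,0,0]],[0,[0,0,0],[0,0,0]]]'; python3 look.py f; python3 -c "
from h import *
print(imaging.camera('side').shape,imaging.tip_of('side','strap_tab')[:1])
p=imaging.camera_params('side')
for r in imaging.tip_of('side','strap_tab')[:1]:print(at_z(p,r['pixel'],.124))"
```

```text
time: 9.22
position: [0.5989, 0.1036, 0.1052]
tool_rot: [0.341, 0.621, -0.325, 0.626]
ft_force: [0.4, 0.1, 0.2]
grip_width: 0.0005
t 9.22 tcp [0.5989 0.1036 0.1052] M [[0.02, 0.83, 0.56], [0.02, 0.56, -0.83], [-1.0, 0.02, -0.0]] q [-0.02  0.65  1.59  0.02  0.89 -0.63] F [0.4 0.1 0.2] 0.00045727867786103497
(480, 640, 3) [{'pixel': [275.8, 252.9], 'confidence': 0.59}]
[0.58782276 0.08941063 0.124     ]
```

```bash
python3 -m inch '[[0,[0,-15,-1],[10,0,0]],[0,[0,-15,0],[10,0,0]],[0,[0,-15,0],[10,0,0]],[0,[0,0,0],[0,0,0]]]'; python3 look.py g side wrist
```

```text
time: 9.88
position: [0.5649, 0.0874, 0.1053]
tool_rot: [0.496, 0.511, -0.472, 0.52]
ft_force: [-0.2, -0.4, -0.8]
grip_width: 0.0005
t 9.88 tcp [0.5649 0.0874 0.1053] M [[0.03, 1.0, 0.06], [0.02, 0.06, -1.0], [-1.0, 0.03, -0.01]] q [-0.05  0.61  1.7   0.02  0.81 -0.13] F [-0.2 -0.4 -0.8] 0.0005388317190283732
side strap_pivot 0.69 [288. 297.] [0.5369 0.162  0.074 ]
side strap_tab 0.97 [292. 254.] [0.5541 0.0829 0.124 ]
side lever_hinge 0.59 [334. 259.] [0.4735 0.0365 0.098 ]
side lever_tip 0.95 [346. 227.] [0.457 0.017 0.17 ]
side leg_model 0.58 [306. 288.] [0.516  0.1048 0.06  ]
side clamp 0.74 [310. 311.] [0.5048 0.1084 0.    ]
wrist strap_pivot 0.93 [264. 120.] [0.5338 0.1656 0.074 ]
wrist lever_hinge 0.85 [128. 360.] [0.469  0.0415 0.098 ]
wrist leg_model 0.87 [211. 220.] [0.5037 0.1097 0.06  ]
wrist clamp 0.83 [232. 206.] [0.5045 0.1086 0.    ]
tri strap_pivot [0.5348 0.1657 0.0774]
tri lever_hinge [0.4717 0.045  0.1038]
tri leg_model [0.5095 0.1139 0.0702]
tri clamp [5.046e-01 1.087e-01 3.000e-04]
```

```bash
python3 -m inch '[[0,[0,-17,0],[10,0,0]],[0,[0,-17,0],[10,0,0]],[0,[0,-15,1],[10,0,0]],[0,[0,0,0],[0,0,0]]]'; python3 look.py g2 side wrist
```

```text
time: 11.08
position: [0.5221, 0.0897, 0.1052]
tool_rot: [0.62, 0.363, -0.587, 0.373]
ft_force: [-0.2, -1.2, -1.5]
grip_width: 0.0001
t 11.07 tcp [0.5221 0.0897 0.1052] M [[0.05, 0.89, -0.46], [0.01, -0.46, -0.89], [-1.0, 0.04, -0.03]] q [-0.05  0.56  1.81  0.02  0.72  0.41] F [-0.2 -1.2 -1.5] 5.946333625278744e-05
side strap_pivot 0.73 [288. 297.] [0.5374 0.1618 0.074 ]
side strap_tab 0.69 [316. 257.] [0.5043 0.0774 0.124 ]
side lever_hinge 0.43 [308. 274.] [0.5128 0.1053 0.098 ]
side leg_model 0.74 [307. 290.] [0.5121 0.1114 0.06  ]
side clamp 0.69 [311. 309.] [0.5063 0.1005 0.    ]
wrist strap_pivot 0.75 [263. 134.] [0.5326 0.1675 0.074 ]
wrist clamp 0.9 [280. 232.] [0.5043 0.1073 0.    ]
tri strap_pivot [0.5341 0.1674 0.0792]
tri clamp [0.5047 0.1079 0.0062]
```

View pics/g2_wrist.png

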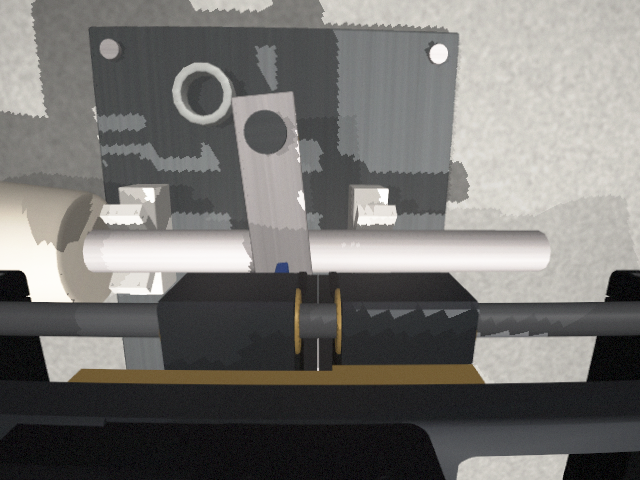

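The strap is about 0.1 rad short of home, with the pivot at (265,130) and the strap end slanting right. I'll push on gently.

```bash
python3 -m inch '[[0,[0,-6,0],[0,0,0]],[0,[0,0,0],[0,0,0]]]'; python3 -m inch '[[0,[0,-4,0],[0,0,0]],[0,[0,0,0],[0,0,0]]]'; python3 -m inch '[[0,[0,-4,0],[0,0,0]],[0,[0,0,0],[0,0,0]]]';python3 -m inch '[[0,[0,-4,0],[0,0,0]],[0,[0,0,0],[0,0,0]]]'; python3 -c "
from h import *
for c in ['wrist','side']: cv2.imwrite(f'pics/h_{c}.png',imaging.camera(c)[:,:,::-1])"
```

```text
time: 12.02
position: [0.518, 0.0922, 0.1051]
tool_rot: [0.621, 0.362, -0.587, 0.373]
ft_force: [-0.1, 0.2, -0.1]
grip_width: 0.0007
time: 12.28
position: [0.5146, 0.094, 0.1052]
tool_rot: [0.621, 0.362, -0.587, 0.373]
ft_force: [0.2, -0.1, -0.3]
grip_width: 0.0004
time: 12.52
position: [0.5129, 0.095, 0.1053]
tool_rot: [0.622, 0.36, -0.585, 0.375]
ft_force: [1.1, -0.4, 0.1]
grip_width: 0.0006
time: 12.78
position: [0.5132, 0.095, 0.1055]
tool_rot: [0.624, 0.358, -0.583, 0.377]
ft_force: [0.4, -0.0, -0.2]
grip_width: 0.0004
```

```bash
python3 -m inch '[[0,[0,-8,0],[0,0,0]]]'; python3 -m inch '[[0,[0,-12,0],[0,0,0]]]';  python3 -c "
from h import *
a=[]
for c in ['wrist','scene']:
    im=imaging.camera(c)[:,:,::-1]; a.append(im if c=='wrist' else cv2.resize(im[130:330,260:500],(576,480),interpolation=cv2.INTER_CUBIC))
cv2.imwrite('pics/i.png',cv2.resize(cv2.hconcat(a),(800,316),interpolation=cv2.INTER_AREA))"
```

```text
time: 13.0
position: [0.5131, 0.0955, 0.1059]
tool_rot: [0.626, 0.355, -0.579, 0.383]
ft_force: [17.1, -22.5, -15.3]
grip_width: 0.0007
time: 13.12
position: [0.5136, 0.0958, 0.1064]
tool_rot: [0.63, 0.349, -0.572, 0.392]
ft_force: [20.2, -27.5, -16.9]
grip_width: 0.0003
```

View pics/i.png

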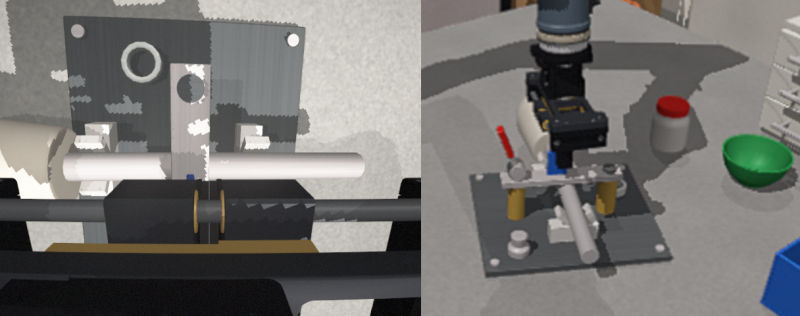

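The strap lies square across the pipe with its end at the stud, and it stops hard at about 28 N. The lever still stands. I'll back off, rise, and straighten the tool.

```bash
python3 -m inch '[[0,[0,18,0],[0,0,0]],[0,[-50,0,0],[0,0,0]],[0,[0,0,0],[0,0,0]]]'; python3 look.py j; python3 - <<'E'
from h import *
for c in ["wrist","scene","side"]:
    imaging.camera(c);p=imaging.camera_params(c)
    for t,z in [("strap_tab",.124),("lever_tip",.167),("lever_hinge",.098)]:
        for r in imaging.tip_of(c,t)[:1]: print(c,t,round(r["confidence"],2),np.round(at_z(p,r["pixel"],z),4))
o=get_obs();M=R.from_quat(o["tool_rot"]).as_matrix()
y=np.array([.883,-.469,0]);x=np.array([0,0,-1.]);T=np.column_stack([x,y,np.cross(x,y)])
print("turn",np.round(np.degrees(R.from_matrix(M.T@T).as_rotvec()),1),"shift",np.round(1e3*M.T@(np.array([.477,.056,.145])-o["position"]),1))
E
```

```text
time: 13.6
position: [0.5233, 0.088, 0.1567]
tool_rot: [0.629, 0.35, -0.575, 0.388]
ft_force: [0.9, -0.5, -0.2]
grip_width: 0.0008
t 13.6 tcp [0.5233 0.088  0.1567] M [[0.09, 0.89, -0.45], [-0.01, -0.45, -0.89], [-1.0, 0.09, -0.04]] q [-0.04  0.46  1.8  -0.    0.78  0.43] F [ 0.9 -0.5 -0.2] 0.0007794459337802579
wrist strap_tab 0.77 [0.496  0.0952 0.124 ]
scene strap_tab 0.56 [0.4986 0.1044 0.124 ]
scene lever_hinge 0.77 [0.4804 0.0449 0.098 ]
side strap_tab 0.72 [0.5015 0.0878 0.124 ]
side lever_tip 0.72 [0.4553 0.0089 0.167 ]
side lever_hinge 0.51 [0.4708 0.0357 0.098 ]
turn [ 1.  -2.  -4.7] shift [  5.1 -26.6  48.8]
```

```bash
python3 -m inch '[[0,[0,-27,0],[1,-2,-4.7]],[0,[0,0,20],[0,0,0]],[0,[0,0,26],[0,0,0]],[0,[0,0,0],[0,0,0]]]'; cat > c.py <<'E'
from h import *
o=get_obs();M=R.from_quat(o["tool_rot"]).as_matrix()
y=np.array([.883,-.469,0]);x=np.array([0,0,-1.]);T=np.column_stack([x,y,np.cross(x,y)])
h=np.array([.470,.043,.098]); d=T.T@(o["position"]-h)*1e3
print("rel hinge: clamp x %.1f, outward %.1f, up %.1f"%(d[1],d[2],-d[0]),"F",np.round(T.T@o["ft_force"],1),"turn",np.round(np.degrees(R.from_matrix(M.T@T).as_rotvec()),1),"t",o["time"])
E
python3 c.py; python3 -c "
from h import *
cv2.imwrite('pics/k.png',cv2.resize(imaging.camera('side')[150:350,230:470,::-1],(720,600),interpolation=cv2.INTER_CUBIC))"
```

```text
time: 14.7
position: [0.4756, 0.0569, 0.1516]
tool_rot: [-0.606, -0.365, 0.606, -0.365]
ft_force: [0.4, -0.0, 0.4]
grip_width: 0.0004
rel hinge: clamp x -1.5, outward -14.9, up 53.6 F [-0.4  0.4 -0.2] turn [ 0.1  0.  -0. ] t 14.7
```

View pics/k.png

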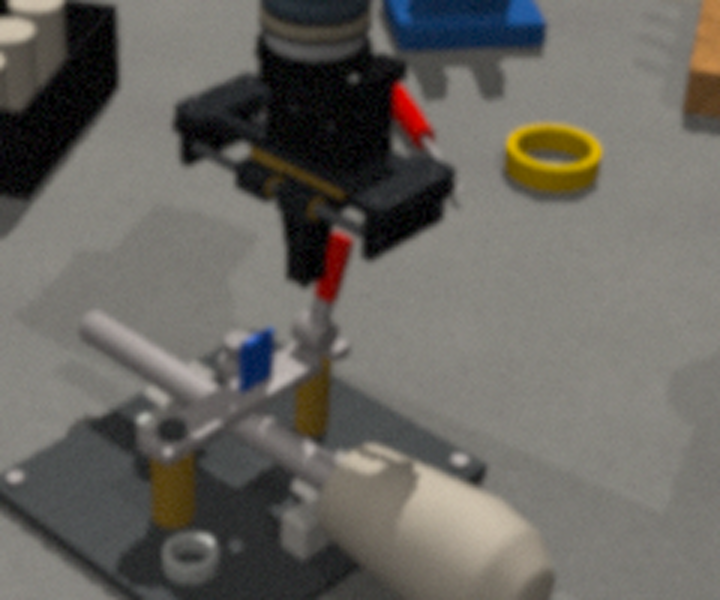

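The finger is on the inner side of the upright lever, level with its grip, and the strap is home. Next I push the lever over along its arc.

```bash
python3 -m inch '[[0,[0,0,20],[0,0,0]],[0,[2,0,12],[0,0,0]],[0,[5,0,12],[0,0,0]]]'; python3 c.py;  python3 -m inch '[[0,[11,0,10],[0,0,0]]]'; python3 c.py
```

```text
time: 15.12
position: [0.4585, 0.019, 0.1452]
tool_rot: [0.609, 0.364, -0.603, 0.365]
ft_force: [1.1, 3.2, -0.2]
grip_width: 0.0008
rel hinge: clamp x 1.1, outward 26.6, up 47.2 F [ 0.2 -0.5 -3.3] turn [ 0.  -0.3 -0.4] t 15.125
time: 15.25
position: [0.4537, 0.0097, 0.1342]
tool_rot: [0.609, 0.364, -0.603, 0.366]
ft_force: [0.3, 1.5, 2.7]
grip_width: 0.0006
rel hinge: clamp x 1.2, outward 37.0, up 36.2 F [-2.7 -0.4 -1.4] turn [ 0.1 -0.3 -0.4] t 15.25
```

Contact forces are 3 to 4 N, as expected. I'll continue down.

```bash
python3 -m inch '[[0,[14,0,9],[0,0,0]],[0,[13,0,5],[0,0,0]]]'; python3 c.py;  python3 -m inch '[[0,[5,0,0],[0,0,0]],[0,[5,0,0],[0,0,0]]]'; python3 c.py; python3 -m inch '[[0,[6,0,0],[0,0,0]]]'; python3 c.py
```

```text
time: 15.5
position: [0.4475, -0.0034, 0.1067]
tool_rot: [0.609, 0.363, -0.602, 0.366]
ft_force: [1.1, 2.7, 3.4]
grip_width: 0.0004
rel hinge: clamp x 1.9, outward 51.5, up 8.7 F [-3.4 -0.3 -2.9] turn [ 0.1 -0.4 -0.5] t 15.5
time: 15.75
position: [0.4473, -0.0042, 0.1016]
tool_rot: [0.609, 0.363, -0.602, 0.367]
ft_force: [-12.8, 5.3, 84.5]
grip_width: 0.0001
rel hinge: clamp x 2.1, outward 52.3, up 3.6 F [-84.5 -13.8   1.3] turn [ 0.1 -0.3 -0.5] t 15.75
time: 15.88
position: [0.4473, -0.0041, 0.1016]
tool_rot: [0.609, 0.363, -0.602, 0.368]
ft_force: [-14.3, 4.2, 82.3]
grip_width: 0.0008
rel hinge: clamp x 2.1, outward 52.3, up 3.6 F [-82.3 -14.6   3.1] turn [ 0.2 -0.3 -0.7] t 15.875
```

The lever is at its hard stop: 84 N, and the height matches a flat grip. I'll hold one row, retreat straight up and check.

```bash
python3 -m inch '[[0,[0,0,0],[0,0,0]],[0,[-30,0,0],[0,0,0]],[0,[-60,0,0],[0,0,0]],[0,[-60,0,0],[0,0,0]],[0,[0,0,0],[0,0,0]]]'; python3 - <<'E'
from h import *
a=[]
for c,s in [("scene",(150,350,220,460)),("side",(180,380,210,450))]:
    im=imaging.camera(c);p=imaging.camera_params(c); a.append(cv2.resize(im[s[0]:s[1],s[2]:s[3],::-1],(400,333),interpolation=cv2.INTER_CUBIC))
    for t,z in [("strap_tab",.124),("lever_tip",.098),("leg_model",.06),("adapter",.012),("collar",.012)]:
        for r in imaging.tip_of(c,t)[:1]: print(c,t,round(r["confidence"],2),np.round(at_z(p,r["pixel"],z),4))
cv2.imwrite("pics/m.png",cv2.hconcat(a))
E
```

```text
time: 16.5
position: [0.4451, -0.0059, 0.2598]
tool_rot: [0.608, 0.361, -0.601, 0.372]
ft_force: [0.0, -1.0, 0.1]
grip_width: 0.0007
scene strap_tab 0.57 [0.4921 0.1009 0.124 ]
scene lever_tip 0.73 [ 0.4409 -0.0285  0.098 ]
scene leg_model 0.68 [0.4992 0.1105 0.06  ]
scene adapter 0.55 [ 0.5357 -0.0112  0.012 ]
scene collar 0.43 [0.5149 0.2095 0.012 ]
side strap_tab 0.84 [0.5013 0.0881 0.124 ]
side lever_tip 0.74 [ 0.558  -0.2276  0.098 ]
side leg_model 0.71 [0.5067 0.1033 0.06  ]
side adapter 0.63 [ 0.5388 -0.0072  0.012 ]
side collar 0.67 [ 0.4999 -0.0823  0.012 ]
```

View pics/m.png

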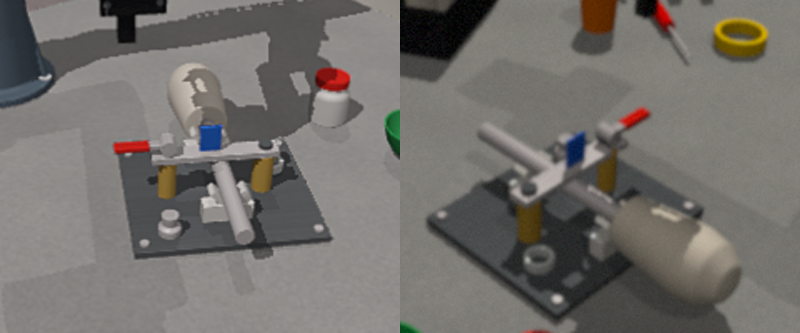

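The lever lies flat, the strap is across the pipe, the leg model and bystanders look unmoved, and the gripper is clear.

```bash
python3 -c "
from h import *
robot.hand_in()"
```

```text
the job is handed in; nothing more can be done
```

The pipe is clamped: I pushed the strap home with the closed fingers, then pushed the lever down flat, and handed the job in at about 17 s of the 48 s allowed. The hand-in reports no verdict, so what follows rests on my own checks.

- **Strap:** it stopped hard at about 28 N. The tab's direction from the pivot came out at about -118°, which is home within measuring error, and the last pictures show the strap lying across to the stud.
- **Lever:** it stopped hard at about 84 N on the wrist, under the 120 N limit. The final scene picture puts the tip at about (0.441, -0.029), against (0.435, -0.023) expected for flat.
- **Leg model and bystanders:** the leg model shows at about (0.50, 0.107), within the few-millimetre scatter of earlier readings. The adapter also read as unmoved. The collar read within about 1 cm of its start in the scene picture. I did not re-measure the jar, bowl, cup, tape or screwdriver, but the fingers stayed well clear of them.
- **Readings that disagreed:** in the final check the side camera gave a lever tip and a collar position that were clearly wrong. I discarded both because the pictures themselves contradicted them.
- **Drift:** the tool drifted up about 12 mm and tilted slightly before the strap push. I corrected this before pushing.

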